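# Depth-check a guide tube with a collared gauge rod and present it to the reader

## Task

Check the sloping guide tube on the test console: take the slim gauge rod from its cradle, push it into the tube until its collar stops against the mouth of the tube, hold it there a moment, and draw it right out again. Then hold the gauge level with its tip centred about 5 cm above the window of the optical reader, and finish while still holding it there, still and clear of everything else. Leave the thick gauge and all the other things on the bench where they are.

Things in the scene. Friction and masses are not known exactly. Their poses are not given: they have to be found in the camera images.
- slim_gauge: slim gauge, 182 mm long, 0.08-0.17 kg, level in its cradle: steel rod diameter 9 (tapered tip), round collar diameter 26, square handle 16 x 16. Origin on the rod's axis in the collar face that meets the tube; x axis along the rod from tip to handle, z up in the cradle. Tip at x = -80, collar x = 0 to 8, handle x = 8 to 102 (grasp from above at x = 50, pads on its two upright sides)
- slim_gauge_tip (a point): centre of the end face of the slim gauge's rod, at x = -80 mm in the gauge's frame
- slim_cradle: fixed black cradle of the slim gauge: base 175 x 50 x 10 mm high, x = -67 to 107, with two notched posts 12 thick, up to 62 high and 28 wide, under the rod (x = -45) and under the handle's end (x = 90), open between; the gauge's axis lies 60 above the bench. Origin on the bench below the gauge's origin, x as the gauge's
- thick_cradle: the same cradle, its post under the rod 36 mm wide, for the thick gauge; the two may stand either way round
- thick_gauge: the other gauge, lying in its own cradle, to be left alone: the same handle, but a thick rod of diameter 24 mm, length 60, and a collar of diameter 36: it does not fit the tube. Origin and axes as for the slim gauge
- console: fixed grey test console, 118 deep x 150 wide x 116 mm high, with a sloping aluminium panel that faces its own +x and upwards; it may stand on the left or on the right. Origin on the bench straight below the centre of the tube's mouth; the body spans x = -115 to 3, y = -75 to 75
- guide_tube: fixed steel tube through the console's panel, outside diameter 24 mm, bore 14, 90 long, open below, 25 proud of the panel. Origin at the centre of its mouth, 85 above the bench; z axis along the tube out of the mouth, rising 30 degrees above level towards the console's +x; y axis level. The rod goes in along -z until the collar rests on the mouth
- reader: fixed black optical reader, a flat box 116 x 116 x 50 mm high with a square 66 mm glass window in its top looking upwards; it stands on the side where the console is not. Origin under its centre
- reader_window (a point): centre of the reader's window, 51 mm above the bench
- screwdriver: black-handled screwdriver, 200 mm long, lying on the bench, leave it alone; origin mid-length on its underside
- connector_a: 5-way clear and orange lever connector, 20 x 33 x 14 mm, leave it alone; origin under its centre
- connector_b: 3-way clear and orange lever connector, 20 x 20 x 14 mm, leave it alone; origin under its centre
- multimeter: hand-held yellow multimeter lying on the bench, 140 x 72 x 39 mm high, leave it alone; origin under its centre
- solder_spool: white spool standing on its flange, diameter 52, 40 mm high, leave it alone; origin under its centre
- parts_tray: white divided tray, 100 x 140 x 35 mm high, leave it alone; origin under its centre
- mug: white mug, diameter 80, 90 mm high, leave it alone; origin under its centre
Mind the look-alikes: they are no part of the job. Leave any blue or turquoise look-alike of the thick_cradle alone.

How it is judged:
On the way, in this order (a step that is already met when the one before it is completed fails the run):
1. the slim gauge is fully in the guide tube, its collar stopped against the mouth (z of slim_gauge in the frame of guide_tube between -0.004 and 0.003 m and distance between slim_gauge and guide_tube below 0.006 m and angle between the x axis of slim_gauge and the z axis of guide_tube, either way round below 0.08 rad and contact force between slim_gauge and guide_tube above 0.5 N), for 0.2 s.
2. the gauge is drawn right out of the tube, held in the fingers (z of slim_gauge_tip in the frame of guide_tube above 0.01 m and contact force between the fingers and slim_gauge above 1 N), for 0.1 s.
At the end, for the whole second after the job is handed in: the slim gauge is held still in the fingers, rod within 7 degrees of level, tip within 18 mm of the window's centre seen from above and 30 to 75 mm above it, touching no reader, console, cradle or thick gauge; the other loose things within 30 mm of where they were (horizontal distance between slim_gauge_tip and reader_window below 0.018 m and z of slim_gauge_tip in the frame of reader between 0.081 and 0.126 m and angle between slim_gauge's own x axis and vertical between 1.451 and 1.691 rad and contact force between the fingers and slim_gauge above 1 N and linear speed of slim_gauge below 0.02 m/s and angular speed of slim_gauge below 0.15 rad/s and contact force between slim_gauge and reader below 0.1 N and contact force between slim_gauge and console below 0.1 N and contact force between slim_gauge and slim_cradle below 0.1 N and contact force between slim_gauge and thick_cradle below 0.1 N and contact force between slim_gauge and thick_gauge below 0.1 N and distance of each of thick_gauge, screwdriver, connector_a, connector_b, multimeter, solder_spool, parts_tray, mug from where it was at the start of the episode below 0.03 m); the arm keeps its last pose, push and grip.
It fails at once if the thick gauge or another loose thing is moved more than 30 mm (distance of any of thick_gauge, screwdriver, connector_a, connector_b, multimeter, solder_spool, parts_tray, mug from where it was at the start of the episode above 0.03 m).
It also fails if it takes over 54 s, if anything falls off the work surface, if the arm or the gripper's body presses on something with over 40 N, if the wrist force passes 120 N, or if a joint passes its speed limit or range.

## Robot

A 6-joint arm with a two-finger parallel gripper is mounted at the origin on the work surface. World frame = base frame: x ahead of the robot, y to its left, z up, the work surface at z = 0. Lengths are in m, angles in rad, forces in N, time in s.
With the tool pointing down it reaches from about 0.35 to 0.775 m from the base axis. Payload 5.5 kg.
Tool frame: the origin (TCP) lies midway between the tips of the shut fingers; the grasp point (between the pads) lies 19 mm behind it (env.hold_point_z is the distance from the TCP to the grasp point, in m); z points along the fingers, y is the line along which they close (so a half turn about z gives the same grasp; the last joint's range is limited). The gripper opens to 85 mm and grips with 20 to 120 N. Pads are 22 mm wide; open, the fingers measure 114 mm over their backs; the gripper's body (76 mm by 85 mm) begins 54 mm behind the grasp point. The pads swing forward as they close: fully open they stand 13 mm farther back than shut.
Start: joints at [-1.276, 0.313, 0.046, 1.304, 0, 1.431], TCP at [0.242, -0.522, 0.231] pointing down, gripper open.
Joint ranges: [-2.76, 2.76], [-0.86, 1.69], [-1.03, 1.26], [-2.2, 2.34], [-1.47, 1.5], [-3.14, 3.14]. Speed limits (rad/s): [2.57, 2.57, 3.14, 3.14, 3.14, 3.14].

## Interface

Orientations are given as a unit quaternion [w, x, y, z].
In Python, from workcell import env, read_camera gives the robot as it stands. The module is installed in compiled form; this text tells all that it offers.
- The arm moves only by the tool carry_out, never from a script. Its argument "moves" is a list of rows, each an object of numbers: "tx", "ty", "tz": the shift along the world's x, y, z in cm; "wx", "wy", "wz": the turn, a rotation vector about the world's x, y, z in rad; "claw": the closure, from -1 (fully open) to 1 (shut). A call has 1 to 8 rows; each row shifts and turns the commanded pose from where the row before left it; what a row does not reach is not made up. A row lasts 1/8 s, in which the tool goes at most 62.5 mm and 10.7 degrees, less where a joint would pass 70% of its speed; a pose out of reach is approached as far as the arm can. A call is refused whole if a number of a shift passes 6.25 or a number of a turn 0.188, either way. A call with a gripper value outside its range is refused whole. The fingers move at their own pace and stop on an object; "newtons" is the grip in N (left out, the last holds). Time passes only in rows, so rows that do not move let the fingers close. It gives the time, the measured TCP pose, the force, the opening and the grip force at its end, in the units of the state.
- env.get_state(): the state, without advancing time (a new reading comes with each control period).
- read_camera(name): name is "scene" or "top"; returns a dict with "image" (420x560x3 uint8, blue, green, red), "z_map" (420x560 float32, m along the optical axis (not along the pixel's ray), 0 where there is no reading), "fx", "fy", "cx", "cy" (pixels), "camera_from_world" (4x4, takes a point from world to camera coordinates). Camera axes: x right, y down, z forward; pixel columns grow to the right and rows downward; lengths in m; the calibration is good to about 2 mm. A picture is of the moment at which its call begins.
- env.hand_in(): hands the job in; it is judged then, once.
The state is a dict: "clock": time; "joint_pos": joint angles; "qvel": joint speeds; "tau": joint torques, N m; "tcp_pos": TCP position; "orientation": TCP orientation; "wrist_force": force on the tool from outside, world axes, zero at the start; "ft_torque": the same for the moment, N m; "finger_gap": finger opening in m; "grip_force": force on a finger pad.
Only numpy, scipy, OpenCV 4.12 (cv2) and the standard library are available. Lean on these libraries where they do the work, as an engineer would, in place of code of your own. Each camera call takes 0.05 s, during which the arm holds its last target. There are 200 camera calls.

## Working session

There is one attempt and no reset: what is moved stays moved. The work goes in short steps, Python scripts to look and compute and a tool call to move; the robot and the scene stay as the last step left them, time stands still between calls to the robot, and variables do not carry over. Pictures are saved under pics/ and viewed, at most 10 in all, crops included, and the job is handed in when it is done.

Besides the shell and the picture viewer there is one more tool, called as a command line: name --argument value ..., lists and objects as JSON in quotes. carry_out: Moves the arm, as the interface text tells. Its arguments: {"type":"object","properties":{"moves":{"type":"array","items":{"type":"object","properties":{"tx":{"type":"number"},"ty":{"type":"number"},"tz":{"type":"number"},"wx":{"type":"number"},"wy":{"type":"number"},"wz":{"type":"number"},"claw":{"type":"number"}}}},"newtons":{"type":"number"}},"required":["moves"]}

```bash
mkdir -p pics; python3 - <<'E'
from workcell import env, read_camera
import cv2,pickle
for n in ("scene","top"):
    c=read_camera(n); pickle.dump(c,open(n+".pkl","wb")); cv2.imwrite(f"pics/{n}0.png",c["image"])
    print(n,c["fx"],c["cx"],c["cy"],c["camera_from_world"].round(3).tolist())
s=env.get_state(); print({k:(v.tolist() if hasattr(v,'tolist') else v) for k,v in s.items()}, env.hold_point_z)
E
```

```text
scene 530.8735124156415 287.9977557485307 211.2660532411699 [[-0.138, 0.99, 0.02, 0.061], [0.683, 0.11, -0.722, -0.31], [-0.717, -0.086, -0.692, 1.852], [0.0, 0.0, 0.0, 1.0]]
top 490.26715824479135 278.8931301852875 205.05280005347274 [[-0.062, -0.998, -0.005, 0.031], [-0.975, 0.062, -0.212, 0.513], [0.212, -0.008, -0.977, 1.588], [0.0, 0.0, 0.0, 1.0]]
{'clock': 0.1, 'joint_pos': [-1.27560019048897, 0.31396005855173337, 0.045084387669258444, 1.3036445779663437, -1.3082423812952751e-05, 1.4311901910637002], 'qvel': [0.00128678265895821, -0.003011837798055919, 0.0028686383235180914, 0.0016549028080569868, -0.00045344881456919217, 0.0007802797516091444], 'tau': [0.0026610874920152128, -48.17280292510986, 29.924275875091553, 0.012748343870043755, -8.317538913615863e-05, -3.981935634556066e-06], 'tcp_pos': [0.2420515692426221, -0.5210424443653957, 0.23047494674254515], 'orientation': [-0.0008588455546625985, 0.9764609381685344, 0.2156925896075483, -7.351005795623816e-05], 'wrist_force': [0.13378410547794534, 0.13170788091829166, 0.640865481907066], 'ft_torque': [-0.007416735564982553, 0.03390063460397402, 0.028146751268142717], 'grip_force': 0.0, 'finger_gap': 0.08542937496853835} 0.0187
```

View pics/scene0.png

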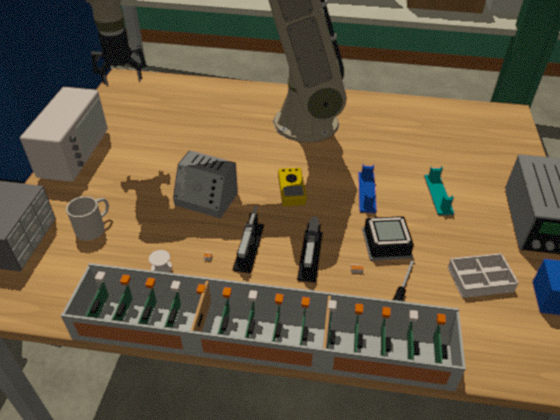

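View pics/top0.png

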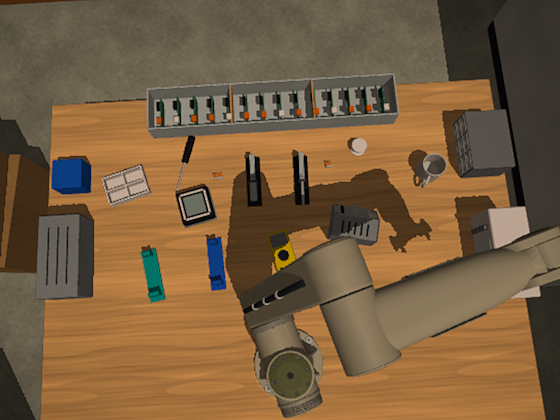

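Scene picture: two black cradles at (249,243) and (311,250), the console at (207,183), the reader at (389,237). Candidates for the slim gauge are the two black cradles. The blue (368,188) and turquoise (439,190) cradles are look-alikes. Next, a close crop of the two black cradles and the console.

```bash
python3 - <<'E'
import cv2,pickle,numpy as np
s=pickle.load(open("scene.pkl","rb"))["image"];t=pickle.load(open("top.pkl","rb"))["image"]
g=lambda im:np.clip(255*(im/255.)**0.6,0,255).astype('uint8')
a=cv2.resize(g(s[140:290,165:335]),None,fx=4,fy=4,interpolation=cv2.INTER_CUBIC)
b=cv2.resize(g(t[140:250,235:395]),None,fx=5,fy=5,interpolation=cv2.INTER_CUBIC)
cv2.imwrite("pics/cs.png",a);cv2.imwrite("pics/ct.png",b)
E
```

```text
(no output)
```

View pics/cs.png

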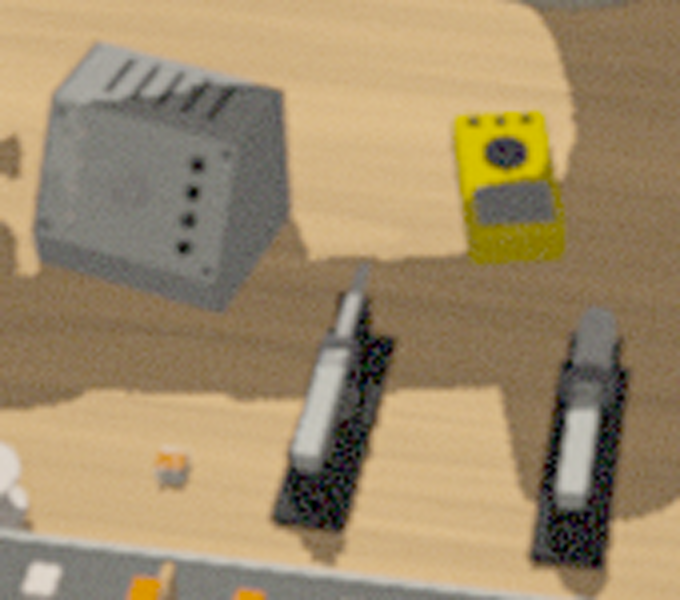

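View pics/ct.png

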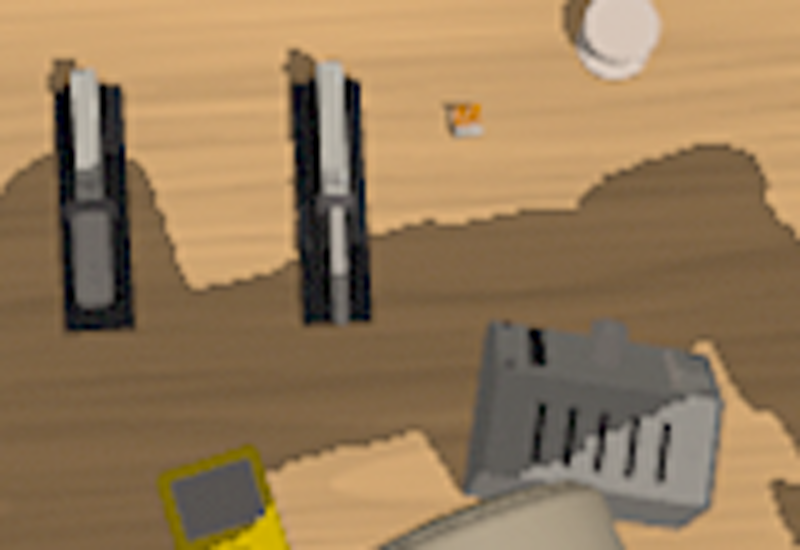

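The slim gauge lies in the cradle at scene (249,243) / top (301,178), because it has the thin rod and wide collar. The thick gauge is at scene (311,250). The tube faces roughly world +x (top crop ≈ (605,335)). Next I fit the gauge axis and the tube.

```bash
cat > h.py <<'E'
import numpy as np,cv2,pickle
def cloud(c):
    z=c["z_map"];v,u=np.indices(z.shape)
    P=np.stack([(u-c["cx"])/c["fx"]*z,(v-c["cy"])/c["fy"]*z,z],-1)
    M=c["camera_from_world"]; W=(P-M[:3,3])@M[:3,:3]
    W[z==0]=np.nan; return W
def load(): return {n:pickle.load(open(n+".pkl","rb")) for n in("scene","top")}
def proj(c,p):
    M=c["camera_from_world"];q=M[:3,:3]@np.asarray(p)+M[:3,3]
    return np.array([c["fx"]*q[0]/q[2]+c["cx"],c["fy"]*q[1]/q[2]+c["cy"]])
E
python3 - <<'E'
from h import *
C=load()
for n,c in C.items():
    W=cloud(c); 
    # bench check
    p=W[230:240,330:340].reshape(-1,3) if n=="top" else W[200:210,245:255].reshape(-1,3)
    print(n,"bench z",np.nanmedian(p[:,2]),np.nanstd(p[:,2]))
    pr={"scene":[("gh0",(243,256)),("gh1",(250,229)),("rod",(253,218)),("panel",(195,187)),("tube",(197,187)),("window",(389,230))],
        "top":[("gh0",(301,155)),("gh1",(302,177)),("rod",(302,187)),("tube",(356,207)),("window",(196,205))]}[n]
    for k,(u,v) in pr: print(k,np.nanmedian(W[v-1:v+2,u-1:u+2].reshape(-1,3),0).round(4))
# high points in gauge region
    R=W.reshape(-1,3); I=c["image"].reshape(-1,3).mean(1)
    m=(R[:,0]>.4)&(R[:,0]<.7)&(R[:,1]>-.14)&(R[:,1]<0.02)&(R[:,2]>.055)&(R[:,2]<.08)
    Q=R[m];print(len(Q),Q.min(0).round(3),Q.max(0).round(3))
    for x in np.arange(Q[:,0].min(),Q[:,0].max(),.015):
        k=Q[(Q[:,0]>=x)&(Q[:,0]<x+.015)]
        print(round(x,3),len(k),k.mean(0).round(4),k[:,1].min().round(4),k[:,1].max().round(4),k[:,2].max().round(4))
E
```

```text
scene bench z -0.0016562956733308324 0.015858685545497162
gh0 [ 0.6912 -0.0794  0.0559]
gh1 [ 0.6015 -0.0791  0.0652]
rod [ 0.5544 -0.0802  0.0586]
panel [ 0.4861 -0.2558  0.0872]
tube [ 0.4861 -0.2493  0.0863]
window [0.5335 0.2826 0.0499]
340 [ 0.509 -0.099  0.055] [ 0.694 -0.072  0.075]
0.509 10 [ 0.5174 -0.0826  0.0624] -0.0865 -0.0791 0.0661
0.524 14 [ 0.5308 -0.0834  0.062 ] -0.0941 -0.0786 0.0677
0.539 29 [ 0.5467 -0.083   0.0613] -0.0938 -0.0724 0.0672
0.554 16 [ 0.5608 -0.0822  0.0615] -0.0882 -0.0747 0.069
0.569 9 [ 0.5751 -0.0845  0.0636] -0.0883 -0.0802 0.0667
0.584 41 [ 0.5944 -0.0834  0.0666] -0.0967 -0.0724 0.0747
0.599 31 [ 0.6062 -0.0833  0.0659] -0.0935 -0.0745 0.072
0.614 32 [ 0.6209 -0.0841  0.0652] -0.0935 -0.0767 0.0718
0.629 31 [ 0.637  -0.0849  0.0664] -0.0933 -0.0773 0.0705
0.644 29 [ 0.6516 -0.0844  0.0657] -0.0941 -0.0779 0.0714
0.659 38 [ 0.6671 -0.0858  0.0653] -0.0988 -0.0783 0.0696
0.674 45 [ 0.6825 -0.0862  0.0629] -0.099 -0.0727 0.0722
0.689 15 [ 0.691  -0.0856  0.0617] -0.0929 -0.0791 0.0668
top bench z 0.11376821337633902 0.18523861764016616
gh0 [ 0
[... 183 characters left out ...]
7   0.078]
0.509 11 [ 0.5153 -0.0792  0.0648] -0.0825 -0.0756 0.0715
0.524 17 [ 0.5315 -0.0796  0.0646] -0.0907 -0.0703 0.076
0.539 25 [ 0.5453 -0.0806  0.0624] -0.0913 -0.0703 0.0701
0.554 12 [ 0.5608 -0.0817  0.0629] -0.0853 -0.0783 0.0715
0.569 8 [ 0.5759 -0.0814  0.0639] -0.0836 -0.0792 0.0671
0.584 31 [ 0.5903 -0.082   0.0678] -0.0944 -0.0704 0.0759
0.599 21 [ 0.6055 -0.0816  0.068 ] -0.0889 -0.0745 0.0722
0.614 23 [ 0.6211 -0.0825  0.0668] -0.0903 -0.0757 0.0754
0.629 18 [ 0.6359 -0.0837  0.0674] -0.0908 -0.0768 0.075
0.644 20 [ 0.6515 -0.0821  0.0659] -0.089 -0.0748 0.0724
0.659 25 [ 0.6671 -0.0823  0.0665] -0.097 -0.0696 0.0775
0.674 31 [ 0.6808 -0.0827  0.0655] -0.0976 -0.0697 0.075
```

```bash
cat > tube.py <<'E'
from h import *
from scipy.optimize import least_squares
def panel(W,verbose=1):
    R=W.reshape(-1,3)
    m=(R[:,0]>.38)&(R[:,0]<.56)&(R[:,1]>-.36)&(R[:,1]<-.14)&(R[:,2]>.01)&(R[:,2]<.14)
    Q=R[m]; rng=np.random.default_rng(0);best=0
    for i in range(2000):
        a,b,d=Q[rng.choice(len(Q),3,False)];n=np.cross(b-a,d-a);l=np.linalg.norm(n)
        if l<1e-5: continue
        n/=l
        if n[0]<0:n=-n
        if n[0]<.7 or n[2]<.25 or n[2]>.8: continue
        k=np.abs((Q-a)@n)<.003
        if k.sum()>best:best=k.sum();K=k
    for _ in range(5):
        c=Q[K].mean(0);n=np.linalg.svd(Q[K]-c)[2][2];n=n*np.sign(n[0]);K=np.abs((Q-c)@n)<.003
    return Q,c,n,K
if __name__=="__main__":
  for nm,c0 in load().items():
    Q,c,n,K=panel(cloud(c0))
    print(nm,len(Q),K.sum(),c.round(4),n.round(3),"yaw",np.arctan2(n[1],n[0]).round(4),"elev",np.arcsin(n[2]).round(4))
    d=(Q-c)@n; y=np.cross([0,0,1],n);y/=np.linalg.norm(y);x=np.cross(y,n)
    P=Q[d>.006]; dd=d[d>.006]
    print(len(P),"y,x,d"); 
    for p,e in sorted(zip(P,dd),key=lambda t:t[1])[::max(1,len(P)//40)]: print(((p-c)@y).round(4),((p-c)@x).round(4),e.round(4),p.round(3))
E
python3 tube.py
```

```text
scene 3120 1171 [ 0.4709 -0.2522  0.0706] [ 0.85  -0.204  0.486] yaw -0.2354 elev 0.5078
142 y,x,d
0.0718 -0.0502 0.006 [ 0.469 -0.178  0.117]
0.033 0.0267 0.0061 [ 0.496 -0.224  0.05 ]
-0.0399 0.0259 0.0062 [ 0.479 -0.295  0.051]
0.0199 -0.0136 0.0063 [ 0.474 -0.233  0.086]
-0.0465 0.004 0.0064 [ 0.467 -0.299  0.07 ]
-0.0205 0.0266 0.0064 [ 0.484 -0.277  0.051]
0.0481 -0.0125 0.0065 [ 0.482 -0.205  0.085]
-0.0468 0.0218 0.0065 [ 0.476 -0.302  0.055]
-0.0488 0.0492 0.0067 [ 0.488 -0.307  0.031]
-0.0346 -0.0021 0.0067 [ 0.467 -0.287  0.076]
-0.0186 0.0171 0.0069 [ 0.48  -0.274  0.059]
0.044 -0.0202 0.0071 [ 0.478 -0.209  0.092]
-0.0077 0.0053 0.0073 [ 0.478 -0.262  0.07 ]
-0.0264 -0.0132 0.0074 [ 0.465 -0.278  0.086]
0.0466 0.011 0.0077 [ 0.493 -0.21   0.065]
-0.0226 0.0091 0.0079 [ 0.477 -0.277  0.066]
0.0496 0.0453 0.008 [ 0.511 -0.211  0.035]
-0.0688 0.0185 0.0084 [ 0.471 -0.323  0.059]
0.0515 -0.0338 0.0084 [ 0.474 -0.2    0.104]
0.0222 -0.0434 0.0086 [ 0.463 -0.227  0.113]
-0.032 0.0263 0.0088 [ 0.483 -0.288  0.052]
0.0471 0.0282 0.0089 [ 0.503 -0.211  0.05 ]
-0.0472 -0.0109 0.00
[... 3007 characters left out ...]
0.0004 0.0225 [ 0.482 -0.262  0.094]
-0.0023 0.0187 0.0226 [ 0.493 -0.258  0.078]
0.0025 -0.0054 0.0227 [ 0.482 -0.251  0.099]
0.002 0.0042 0.0231 [ 0.487 -0.253  0.091]
0.0041 0.0242 0.0233 [ 0.497 -0.253  0.073]
-0.0005 -0.0067 0.0236 [ 0.481 -0.254  0.1  ]
-0.008 0.0076 0.0237 [ 0.487 -0.263  0.088]
0.0009 0.0239 0.0239 [ 0.497 -0.256  0.074]
0.0119 0.0072 0.024 [ 0.491 -0.244  0.088]
0.0081 0.0182 0.0245 [ 0.496 -0.249  0.079]
-0.004 0.0012 0.0251 [ 0.486 -0.259  0.094]
0.009 0.0046 0.0253 [ 0.491 -0.246  0.091]
-0.0004 -0.0023 0.0256 [ 0.485 -0.255  0.097]
-0.0075 0.0086 0.0268 [ 0.49  -0.263  0.089]
0.0843 0.1007 0.0293 [ 0.558 -0.185  0.01 ]
-0.068 0.1191 0.0601 [ 0.559 -0.341  0.01 ]
```

Panel and tube fit: mouth ≈ (0.491, −0.2555, 0.085), yaw −0.232, elevation about 30°. The gauge origin is ≈ (0.587, −0.0825, 0.060) with yaw −0.02. I move above the handle at high level.

carry_out --moves '[{"tx":2.63,"ty":2.92,"wz":0.179,"claw":-1},{"tx":2.63,"ty":2.92,"wz":0.179,"claw":-1},{"tx":2.63,"ty":2.92,"wz":0.179,"claw":-1},{"tx":2.63,"ty":2.92,"wz":0.179,"claw":-1},{"tx":2.63,"ty":2.92,"wz":0.179,"claw":-1},{"tx":2.63,"ty":2.92,"wz":0.179,"claw":-1},{"tx":2.63,"ty":2.92,"wz":0.179,"claw":-1},{"tx":2.63,"ty":2.92,"wz":0.179,"claw":-1}]'

```text
invalid input at $.moves[0]: expected keys tx, ty, tz, wx, wy, wz, claw
```

carry_out --moves '[{"tx":2.63,"ty":2.92,"wz":0.179,"claw":-1},{"tx":2.63,"ty":2.92,"wz":0.179,"claw":-1},{"tx":2.63,"ty":2.92,"wz":0.179,"claw":-1},{"tx":2.63,"ty":2.92,"wz":0.179,"claw":-1},{"tx":2.63,"ty":2.92,"wz":0.179,"claw":-1},{"tx":2.63,"ty":2.92,"wz":0.179,"claw":-1},{"tx":2.63,"ty":2.92,"wz":0.179,"claw":-1},{"claw":-1}]'

```text
invalid input at $.moves[0]: expected keys tx, ty, tz, wx, wy, wz, claw
```

All keys are required.

carry_out --moves '[{"tx":2.63,"ty":2.92,"tz":0,"wx":0,"wy":0,"wz":0.179,"claw":-1},{"tx":2.63,"ty":2.92,"tz":0,"wx":0,"wy":0,"wz":0.179,"claw":-1},{"tx":2.63,"ty":2.92,"tz":0,"wx":0,"wy":0,"wz":0.179,"claw":-1},{"tx":2.63,"ty":2.92,"tz":0,"wx":0,"wy":0,"wz":0.179,"claw":-1},{"tx":2.63,"ty":2.92,"tz":0,"wx":0,"wy":0,"wz":0.179,"claw":-1},{"tx":2.63,"ty":2.92,"tz":0,"wx":0,"wy":0,"wz":0.179,"claw":-1},{"tx":2.63,"ty":2.92,"tz":0,"wx":0,"wy":0,"wz":0.179,"claw":-1},{"tx":2.63,"ty":2.92,"tz":0,"wx":0,"wy":0,"wz":0.179,"claw":-1}]'

```text
clock: 1.1
tcp_pos: [0.4532, -0.2868, 0.2309]
orientation: [-0.0, 0.593, 0.805, 0.0]
wrist_force: [0.4, -0.6, -0.4]
finger_gap: 0.0851
grip_force: 0.0
```

carry_out --moves '[{"tx":2.63,"ty":2.92,"tz":0,"wx":0,"wy":0,"wz":0.179,"claw":-1},{"tx":2.63,"ty":2.92,"tz":0,"wx":0,"wy":0,"wz":0.179,"claw":-1},{"tx":2.63,"ty":2.92,"tz":0,"wx":0,"wy":0,"wz":0.179,"claw":-1},{"tx":2.63,"ty":2.92,"tz":0,"wx":0,"wy":0,"wz":0.179,"claw":-1},{"tx":2.63,"ty":2.92,"tz":0,"wx":0,"wy":0,"wz":0.179,"claw":-1},{"tx":2.63,"ty":2.92,"tz":0,"wx":0,"wy":0,"wz":0.179,"claw":-1},{"tx":2.63,"ty":2.92,"tz":0,"wx":0,"wy":0,"wz":0.179,"claw":-1},{"tx":0,"ty":0,"tz":0,"wx":0,"wy":0,"wz":0,"claw":-1}]'

```text
clock: 2.1
tcp_pos: [0.6377, -0.0813, 0.2301]
orientation: [-0.001, 0.009, 1.0, 0.0]
wrist_force: [-0.6, -1.2, 0.1]
finger_gap: 0.0854
grip_force: 0.0
```

```bash
python3 -c "
from workcell import env
from scipy.spatial.transform import Rotation as R
s=env.get_state();q=list(s['orientation']);print(s['clock'],list(s['joint_pos']),list(s['tcp_pos']));print(R.from_quat(q[1:]+q[:1]).as_matrix().round(4),list(s['wrist_force']))"
```

```text
2.1 [np.float64(-0.25175611431782513), np.float64(0.4513828687349845), np.float64(0.2463088296857488), np.float64(1.366988046927351), np.float64(0.0004972942943555152), np.float64(-0.23388340590487042)] [np.float64(0.6377170418033049), np.float64(-0.08127123555483165), np.float64(0.23011440515163556)]
[[-9.998e-01  1.790e-02 -1.100e-03]
 [ 1.790e-02  9.998e-01  8.000e-04]
 [ 1.100e-03  8.000e-04 -1.000e+00]] [np.float64(-0.614877109831695), np.float64(-1.2396181863435503), np.float64(0.1456014509614628)]
```

carry_out --moves '[{"tx":0,"ty":-0.2,"tz":-5,"wx":0,"wy":0,"wz":0,"claw":-1},{"tx":0,"ty":0,"tz":-5,"wx":0,"wy":0,"wz":0,"claw":-1},{"tx":0,"ty":0,"tz":-4,"wx":0,"wy":0,"wz":0,"claw":-1},{"tx":0,"ty":0,"tz":-3,"wx":0,"wy":0,"wz":0,"claw":-1},{"tx":0,"ty":0,"tz":-1.9,"wx":0,"wy":0,"wz":0,"claw":-1},{"tx":0,"ty":0,"tz":0,"wx":0,"wy":0,"wz":0,"claw":-1}]'

```text
clock: 2.85
tcp_pos: [0.6343, -0.0858, 0.0402]
orientation: [-0.002, 0.012, 1.0, 0.001]
wrist_force: [-0.4, 0.7, -0.6]
finger_gap: 0.0856
grip_force: 0.0
```

carry_out --moves '[{"tx":0,"ty":0,"tz":0,"wx":0,"wy":0,"wz":0,"claw":1},{"tx":0,"ty":0,"tz":0,"wx":0,"wy":0,"wz":0,"claw":1},{"tx":0,"ty":0,"tz":0,"wx":0,"wy":0,"wz":0,"claw":1},{"tx":0,"ty":0,"tz":0,"wx":0,"wy":0,"wz":0,"claw":1},{"tx":0,"ty":0,"tz":0,"wx":0,"wy":0,"wz":0,"claw":1},{"tx":0,"ty":0,"tz":0,"wx":0,"wy":0,"wz":0,"claw":1},{"tx":0,"ty":0,"tz":0,"wx":0,"wy":0,"wz":0,"claw":1},{"tx":0,"ty":0,"tz":0,"wx":0,"wy":0,"wz":0,"claw":1}]' --newtons 60

```text
clock: 3.85
tcp_pos: [0.6372, -0.0857, 0.0431]
orientation: [0.001, 0.011, 1.0, -0.0]
wrist_force: [-0.1, 0.0, 5.6]
finger_gap: 0.0149
grip_force: 59.2
```

carry_out --moves '[{"tx":0,"ty":0,"tz":2,"wx":0,"wy":0,"wz":0,"claw":1},{"tx":0,"ty":0,"tz":4,"wx":0,"wy":0,"wz":0,"claw":1},{"tx":0,"ty":0,"tz":4,"wx":0,"wy":0,"wz":0,"claw":1},{"tx":0,"ty":0,"tz":4,"wx":0,"wy":0,"wz":0,"claw":1},{"tx":0,"ty":0,"tz":2,"wx":0,"wy":0,"wz":0,"claw":1},{"tx":0,"ty":0,"tz":0,"wx":0,"wy":0,"wz":0,"claw":1}]'

```text
clock: 4.6
tcp_pos: [0.6376, -0.0857, 0.2036]
orientation: [0.001, 0.011, 1.0, -0.0]
wrist_force: [-0.1, 0.7, -1.3]
finger_gap: 0.0147
grip_force: 58.5
```

carry_out --moves '[{"tx":0,"ty":-3.4,"tz":0,"wx":0,"wy":0,"wz":-0.106,"claw":1},{"tx":0,"ty":-3.4,"tz":0,"wx":0,"wy":0,"wz":-0.106,"claw":1},{"tx":0,"ty":-3.4,"tz":0,"wx":-0.0301,"wy":-0.1274,"wz":0,"claw":1},{"tx":0,"ty":-3.4,"tz":0,"wx":-0.0301,"wy":-0.1274,"wz":0,"claw":1},{"tx":0,"ty":-3.4,"tz":0,"wx":-0.0301,"wy":-0.1274,"wz":0,"claw":1},{"tx":0,"ty":-3.3,"tz":0,"wx":-0.0301,"wy":-0.1274,"wz":0,"claw":1},{"tx":0,"ty":0,"tz":0,"wx":0,"wy":0,"wz":0,"claw":1},{"tx":0,"ty":0,"tz":0,"wx":0,"wy":0,"wz":0,"claw":1}]'

```text
clock: 5.6
tcp_pos: [0.636, -0.288, 0.201]
orientation: [0.256, 0.113, 0.96, -0.029]
wrist_force: [0.8, -0.3, -1.2]
finger_gap: 0.0148
grip_force: 58.8
```

```bash
cat > look.py <<'E'
import sys
from workcell import env, read_camera
from h import *
from scipy.spatial.transform import Rotation as R
tag=sys.argv[1]
C={}
for n in("scene","top"):
    C[n]=read_camera(n); pickle.dump(C[n],open(n+tag+".pkl","wb"))
s=env.get_state();q=list(s['orientation']);T=R.from_quat(q[1:]+q[:1]).as_matrix();p=np.array(s['tcp_pos'])
print(s['clock'],p.round(4),np.round(s['wrist_force'],1),s['finger_gap'],s['grip_force']); print(T.round(4))
a=-T[:,0]; print("nominal axis",a.round(4),"yaw",np.arctan2(a[1],a[0]).round(4),"el",np.arcsin(a[2]).round(4))
g=p-.0187*T[:,2]; tip=g-.13*a; print("grasp",g.round(4),"tip",tip.round(4))
ims=[]
for n,c in C.items():
    u=proj(c,tip).round().astype(int);x0,y0=u-[45,45]
    im=c["image"][max(y0,0):y0+90,max(x0,0):x0+90]
    im=np.clip(255*(im/255.)**.6,0,255).astype('uint8')
    im=cv2.resize(im,(396,396),interpolation=cv2.INTER_CUBIC); ims.append(im); print(n,"crop origin",x0,y0)
cv2.imwrite(f"pics/look{tag}.png",np.hstack(ims))
E
python3 look.py 1
```

```text
5.7 [ 0.6377 -0.2881  0.2025] [ 0.4  0.5 -0.1] 0.01476913856742972 58.76298487186432
[[-0.8428  0.2303  0.4865]
 [ 0.2     0.9731 -0.1142]
 [-0.4997  0.0011 -0.8662]]
nominal axis [ 0.8428 -0.2     0.4997] yaw -0.233 el 0.5233
grasp [ 0.6286 -0.286   0.2187] tip [ 0.519  -0.26    0.1537]
scene crop origin 142 130
top crop origin 315 147
```

carry_out --moves '[{"tx":-0.2,"ty":0,"tz":-2,"wx":0,"wy":0,"wz":0,"claw":1},{"tx":-0.2,"ty":0,"tz":-2,"wx":0,"wy":0,"wz":0,"claw":1},{"tx":-0.3,"ty":0,"tz":-1.6,"wx":0,"wy":0,"wz":0,"claw":1},{"tx":0,"ty":0,"tz":0,"wx":0,"wy":0,"wz":0,"claw":1},{"tx":0,"ty":0,"tz":0,"wx":0,"wy":0,"wz":0,"claw":1}]'

```text
clock: 6.32
tcp_pos: [0.6311, -0.2885, 0.1475]
orientation: [0.258, 0.112, 0.959, -0.03]
wrist_force: [0.3, -0.2, -0.6]
finger_gap: 0.0148
grip_force: 58.8
```

```bash
python3 look.py 2; python3 - <<'E'
from h import *
from workcell import env
from scipy.spatial.transform import Rotation as R
from scipy.optimize import least_squares
# rod & handle fit and tube fit, per camera, in a common frame
a=np.array([.8428,-.2,.4997]);a/=np.linalg.norm(a)
y=np.cross([0,0,1],a);y/=np.linalg.norm(y);b=np.cross(a,y)  # b up-ish
m0=np.array([.491,-.2555,.085])
for n in("scene","top"):
    c=pickle.load(open(n+"2.pkl","rb"));W=cloud(c).reshape(-1,3)
    W=W[~np.isnan(W[:,0])];L=np.c_[(W-m0)@y,(W-m0)@b,(W-m0)@a]
    near=np.hypot(L[:,0],L[:,1])
    t=L[(near<.017)&(L[:,2]>-.018)&(L[:,2]<.004)]
    # cylinder r=12 side/mouth: fit centre with side points
    cf=lambda P,r,x:np.hypot(P[:,0]-x[0],P[:,1]-x[1])-r
    for lab,P,r in(("tube",L[(near<.018)&(L[:,2]>-.02)&(L[:,2]<-.003)],.012),("rod",L[(near<.012)&(L[:,2]>.035)&(L[:,2]<.1)],.0045),("collar",L[(near<.02)&(L[:,2]>.1)&(L[:,2]<.116)],.013)):
        s=least_squares(lambda x:cf(P,r,x),[0,0],loss="soft_l1",f_scale=.001) if len(P)>5 else None
        print(n,lab,len(P),s and s.x.round(4),P.mean(0).round(4),(P[:,:2].min(0)).round(4),P[:,:2].max(0).round(4))
    r=L[(near<.012)&(L[:,2]>0.008)];print("rod end a:",np.sort(r[:,2])[:8].round(4))
    k=L[(near<.012)&(np.abs(L[:,2])<.006)];print("mouth a",k[:,2].mean().round(4),len(k))
    for z in np.arange(.015,.115,.01):
        q=L[(near<.012)&(np.abs(L[:,2]-z)<.005)]
        if len(q):print("  ",z.round(3),len(q),q.mean(0).round(4))
E
```

```text
6.425 [ 0.6309 -0.2888  0.1478] [-0.1  0.9 -0.8] 0.014957083706103038 58.75471115112305
[[-8.416e-01  2.308e-01  4.883e-01]
 [ 1.997e-01  9.730e-01 -1.157e-01]
 [-5.018e-01  1.000e-04 -8.650e-01]]
nominal axis [ 0.8416 -0.1997  0.5018] yaw -0.2329 el 0.5257
grasp [ 0.6218 -0.2867  0.164 ] tip [ 0.5124 -0.2607  0.0988]
scene crop origin 145 144
top crop origin 313 153
scene tube 42 [-0.0023  0.0001] [ 0.0007 -0.0005 -0.0117] [-0.0161 -0.0123] [0.011  0.0174]
scene rod 38 [ 0.     -0.0022] [ 0.0026 -0.0007  0.0628] [-0.0024 -0.0055] [0.0068 0.0035]
scene collar 22 [-0.0016 -0.0016] [ 0.0092 -0.0021  0.1114] [ 0.0034 -0.0124] [0.0134 0.0069]
rod end a: [0.0309 0.0344 0.0351 0.0383 0.039  0.0428 0.0431 0.0439]
mouth a 0.0004 38
   0.035 5 [ 0.0038 -0.0007  0.0355]
   0.045 9 [ 0.0018 -0.0008  0.0452]
   0.055 5 [ 0.0024 -0.0006  0.0554]
   0.065 8 [ 0.003  -0.0009  0.0659]
   0.075 6 [ 0.0021 -0.0004  0.0767]
   0.085 6 [ 0.0029 -0.0007  0.0843]
   0.095 1 [0.0068 0.0018 0.0981]
   0.105 2 [0.0095 0.0011 0.1053]<stdin>:18: RuntimeWarning: Mean of empty slice.
  ret = um.true_divide(
Traceback (most recent call last):
ValueError: zero-size array to reduction operation minimum which has no identity
```

View pics/look2.png

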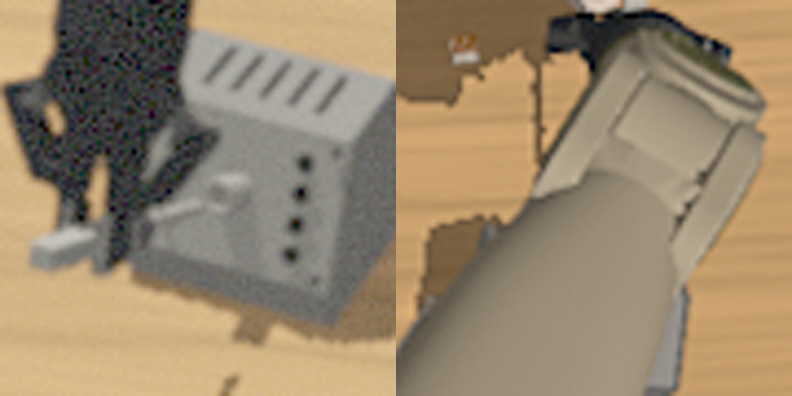

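Scene crop: the gauge is gripped at the handle, collar at crop (140,235) and rod tip at (212,200). The tip stands just before the tube mouth at (232,190). The arm hides it from the top camera. I refine the tube centre using the initial unobstructed views.

```bash
cat > fit.py <<'E'
from h import *
from scipy.optimize import least_squares
a=np.array([np.cos(.5236)*np.cos(-.232),np.cos(.5236)*np.sin(-.232),.5])
y=np.cross([0,0,1],a);y/=np.linalg.norm(y);b=np.cross(a,y);m0=np.array([.491,-.2555,.085])
def loc(c):
    W=cloud(c).reshape(-1,3);W=W[~np.isnan(W[:,0])];return np.c_[(W-m0)@y,(W-m0)@b,(W-m0)@a]
def tubed(x,L):
    r=np.hypot(L[:,0]-x[0],L[:,1]-x[1]);z=L[:,2]-x[2]
    side=np.where(z<0,r-.012,np.hypot(r-.012,z)); 
    face=np.where((r<.012)&(r>.006),z,np.hypot(z,np.where(r<=.006,.006-r,r-.012)))
    return np.where(np.abs(side)<np.abs(face),side,face)
if __name__=="__main__":
    for n,c in load().items():
        L=loc(c);L=L[(np.hypot(L[:,0],L[:,1])<.022)&(L[:,2]>-.019)&(L[:,2]<.01)]
        for s in(.001,.002):
            r=least_squares(tubed,[0,0,0],args=(L,),loss="soft_l1",f_scale=s);print(n,len(L),"tube",r.x.round(4),np.median(np.abs(r.fun)).round(4))
    c=pickle.load(open("scene2.pkl","rb"));L=loc(c)
    g=np.array([.6218,-.2867,.164]);print("FK grasp",[((g-m0)@v).round(4) for v in(y,b,a)])
    # rod free line fit (radius 4.5), collar, handle silhouettes
    P=L[(np.hypot(L[:,0],L[:,1])<.012)&(L[:,2]>.033)&(L[:,2]<.098)]
    f=lambda x:np.hypot(P[:,0]-x[0]-x[2]*(P[:,2]-.065),P[:,1]-x[1]-x[3]*(P[:,2]-.065))-.0045
    r=least_squares(f,[0,0,0,0],loss="soft_l1",f_scale=.001);print("rod scene",r.x.round(4),len(P))
    H=L[(np.abs(L[:,0])<.015)&(np.abs(L[:,1])<.015)&(L[:,2]>.175)&(L[:,2]<.215)]
    print("handle far end",len(H),np.percentile(H,[2,50,98],axis=0).round(4) if len(H) else "")
    # 2-D: predicted tube axis px and rod centre line px
    for k in(-.02,0,.025,.06,.1):print(k,proj(c,m0+k*a).round(2))
    cam=-c["camera_from_world"][:3,:3].T@c["camera_from_world"][:3,3];d=cam-m0;d/=np.linalg.norm(d);print("view dir in y,b,a",[(d@v).round(3) for v in(y,b,a)])
E
python3 fit.py
```

```text
scene 78 tube [-0.0018 -0.0012  0.0021] 0.0018
scene 78 tube [-0.0015 -0.001   0.0022] 0.0019
top 52 tube [ 0.0008 -0.0004  0.    ] 0.0011
top 52 tube [ 0.0007 -0.0003 -0.0003] 0.0012
FK grasp [np.float64(-0.0003), np.float64(0.0012), np.float64(0.156)]
rod scene [-0.0001 -0.0022 -0.0207  0.0125] 38
handle far end 97 [[-0.0081 -0.0089  0.1776]
 [ 0.0047  0.0012  0.2001]
 [ 0.0087  0.0063  0.2117]]
-0.02 [197.74 187.09]
0 [194.38 188.18]
0.025 [190.07 189.59]
0.06 [183.79 191.64]
0.1 [176.25 194.1 ]
view dir in y,b,a [np.float64(0.417), np.float64(0.25), np.float64(0.874)]
```

The scene and FK estimates put the rod within about 2 mm of the tube axis. I shift −1 mm in y and advance gently along the tube, watching the force.

carry_out --moves '[{"tx":-0.843,"ty":0.1,"tz":-0.5,"wx":0,"wy":0,"wz":0,"claw":1},{"tx":-0.843,"ty":0.2,"tz":-0.5,"wx":0,"wy":0,"wz":0,"claw":1},{"tx":-0.422,"ty":0.1,"tz":-0.25,"wx":0,"wy":0,"wz":0,"claw":1},{"tx":-0.422,"ty":0.1,"tz":-0.25,"wx":0,"wy":0,"wz":0,"claw":1},{"tx":0,"ty":0,"tz":0,"wx":0,"wy":0,"wz":0,"claw":1}]'

```text
clock: 7.05
tcp_pos: [0.6039, -0.2834, 0.131]
orientation: [0.257, 0.113, 0.959, -0.03]
wrist_force: [0.4, -0.3, -1.9]
finger_gap: 0.0152
grip_force: 58.8
```

carry_out --moves '[{"tx":-0.422,"ty":0.1,"tz":-0.25,"wx":0,"wy":0,"wz":0,"claw":1},{"tx":-0.422,"ty":0.1,"tz":-0.25,"wx":0,"wy":0,"wz":0,"claw":1},{"tx":0,"ty":0,"tz":0,"wx":0,"wy":0,"wz":0,"claw":1}]'

```text
clock: 7.42
tcp_pos: [0.5953, -0.2812, 0.1257]
orientation: [0.257, 0.113, 0.959, -0.029]
wrist_force: [-0.4, 0.3, -1.4]
finger_gap: 0.0151
grip_force: 58.8
```

carry_out --moves '[{"tx":-0.422,"ty":0.1,"tz":-0.25,"wx":0,"wy":0,"wz":0,"claw":1},{"tx":-0.422,"ty":0.1,"tz":-0.25,"wx":0,"wy":0,"wz":0,"claw":1},{"tx":-0.422,"ty":0.1,"tz":-0.25,"wx":0,"wy":0,"wz":0,"claw":1},{"tx":-0.422,"ty":0.1,"tz":-0.25,"wx":0,"wy":0,"wz":0,"claw":1},{"tx":0,"ty":0,"tz":0,"wx":0,"wy":0,"wz":0,"claw":1}]'

```text
clock: 8.05
tcp_pos: [0.5785, -0.2772, 0.1158]
orientation: [0.257, 0.113, 0.959, -0.029]
wrist_force: [-0.2, -0.2, -1.6]
finger_gap: 0.0149
grip_force: 58.8
```

```bash
python3 look.py 3
```

```text
8.15 [ 0.5791 -0.2777  0.1164] [-0.6 -0.5 -1.1] 0.01497718642221098 58.75430345535278
[[-8.423e-01  2.315e-01  4.868e-01]
 [ 2.009e-01  9.728e-01 -1.150e-01]
 [-5.002e-01  9.000e-04 -8.659e-01]]
nominal axis [ 0.8423 -0.2009  0.5002] yaw -0.2342 el 0.5239
grasp [ 0.57   -0.2755  0.1326] tip [ 0.4605 -0.2494  0.0676]
scene crop origin 155 141
top crop origin 310 170
```

View pics/look3.png

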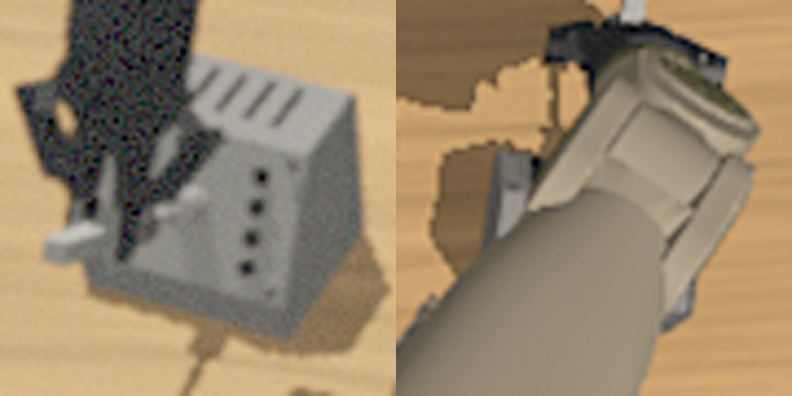

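Scene crop: the rod has gone into the tube mouth at (180,205), with collar still clear. No side force. I continue.

carry_out --moves '[{"tx":-0.506,"ty":0.12,"tz":-0.3,"wx":0,"wy":0,"wz":0,"claw":1},{"tx":-0.506,"ty":0.12,"tz":-0.3,"wx":0,"wy":0,"wz":0,"claw":1},{"tx":-0.506,"ty":0.12,"tz":-0.3,"wx":0,"wy":0,"wz":0,"claw":1},{"tx":-0.506,"ty":0.12,"tz":-0.3,"wx":0,"wy":0,"wz":0,"claw":1},{"tx":-0.506,"ty":0.12,"tz":-0.3,"wx":0,"wy":0,"wz":0,"claw":1},{"tx":-0.506,"ty":0.12,"tz":-0.3,"wx":0,"wy":0,"wz":0,"claw":1},{"tx":0,"ty":0,"tz":0,"wx":0,"wy":0,"wz":0,"claw":1}]'

```text
clock: 9.02
tcp_pos: [0.548, -0.27, 0.0978]
orientation: [0.257, 0.113, 0.959, -0.029]
wrist_force: [-0.3, 0.0, -0.9]
finger_gap: 0.015
grip_force: 58.8
```

carry_out --moves '[{"tx":-0.253,"ty":0.06,"tz":-0.15,"wx":0,"wy":0,"wz":0,"claw":1},{"tx":0,"ty":0,"tz":0,"wx":0,"wy":0,"wz":0,"claw":1}]'

```text
clock: 9.28
tcp_pos: [0.5461, -0.2697, 0.0967]
orientation: [0.257, 0.113, 0.959, -0.03]
wrist_force: [0.7, 0.5, -1.0]
finger_gap: 0.0149
grip_force: 58.8
```

carry_out --moves '[{"tx":-0.17,"ty":0.04,"tz":-0.1,"wx":0,"wy":0,"wz":0,"claw":1},{"tx":0,"ty":0,"tz":0,"wx":0,"wy":0,"wz":0,"claw":1}]'

```text
clock: 9.52
tcp_pos: [0.5444, -0.2692, 0.0957]
orientation: [0.257, 0.113, 0.959, -0.03]
wrist_force: [-0.8, 0.6, -0.8]
finger_gap: 0.0151
grip_force: 58.8
```

carry_out --moves '[{"tx":-0.17,"ty":0.04,"tz":-0.1,"wx":0,"wy":0,"wz":0,"claw":1},{"tx":0,"ty":0,"tz":0,"wx":0,"wy":0,"wz":0,"claw":1}]'

```text
clock: 9.78
tcp_pos: [0.5426, -0.2688, 0.0946]
orientation: [0.257, 0.113, 0.959, -0.03]
wrist_force: [-0.3, -0.3, -1.4]
finger_gap: 0.0149
grip_force: 58.8
```

carry_out --moves '[{"tx":-0.126,"ty":0.03,"tz":-0.075,"wx":0,"wy":0,"wz":0,"claw":1},{"tx":0,"ty":0,"tz":0,"wx":0,"wy":0,"wz":0,"claw":1}]'

```text
clock: 10.02
tcp_pos: [0.5417, -0.2687, 0.0942]
orientation: [0.257, 0.113, 0.959, -0.03]
wrist_force: [-0.0, -0.4, -1.3]
finger_gap: 0.0147
grip_force: 58.7
```

carry_out --moves '[{"tx":-0.126,"ty":0.03,"tz":-0.075,"wx":0,"wy":0,"wz":0,"claw":1},{"tx":0,"ty":0,"tz":0,"wx":0,"wy":0,"wz":0,"claw":1}]'

```text
clock: 10.28
tcp_pos: [0.5416, -0.2688, 0.0944]
orientation: [0.259, 0.112, 0.959, -0.03]
wrist_force: [6.0, 0.2, -0.2]
finger_gap: 0.015
grip_force: 58.6
```

carry_out --moves '[{"tx":-0.126,"ty":0.03,"tz":-0.075,"wx":0,"wy":0,"wz":0,"claw":1},{"tx":0,"ty":0,"tz":0,"wx":0,"wy":0,"wz":0,"claw":1}]'

```text
clock: 10.52
tcp_pos: [0.5415, -0.2687, 0.0946]
orientation: [0.26, 0.112, 0.959, -0.03]
wrist_force: [8.8, 0.6, 0.6]
finger_gap: 0.0147
grip_force: 58.5
```

Contact came at collar position ≈ 0.0 mm from the mouth. I hold with slightly more push.

carry_out --moves '[{"tx":-0.126,"ty":0.03,"tz":-0.075,"wx":0,"wy":0,"wz":0,"claw":1},{"tx":0,"ty":0,"tz":0,"wx":0,"wy":0,"wz":0,"claw":1},{"tx":0,"ty":0,"tz":0,"wx":0,"wy":0,"wz":0,"claw":1},{"tx":0,"ty":0,"tz":0,"wx":0,"wy":0,"wz":0,"claw":1},{"tx":0,"ty":0,"tz":0,"wx":0,"wy":0,"wz":0,"claw":1},{"tx":0,"ty":0,"tz":0,"wx":0,"wy":0,"wz":0,"claw":1}]'

```text
clock: 11.28
tcp_pos: [0.5414, -0.2688, 0.0949]
orientation: [0.261, 0.111, 0.958, -0.03]
wrist_force: [12.3, 0.5, -0.2]
finger_gap: 0.0148
grip_force: 58.5
```

```bash
python3 look.py 4
```

```text
11.375 [ 0.5414 -0.2688  0.0948] [11.5  0.3 -0.2] 0.014789864993444188 58.50738823413849
[[-8.391e-01  2.290e-01  4.935e-01]
 [ 1.976e-01  9.734e-01 -1.158e-01]
 [-5.069e-01  3.000e-04 -8.620e-01]]
nominal axis [ 0.8391 -0.1976  0.5069] yaw -0.2312 el 0.5316
grasp [ 0.5322 -0.2666  0.1109] tip [ 0.4231 -0.2409  0.045 ]
scene crop origin 162 139
top crop origin 307 183
```

View pics/look4.png

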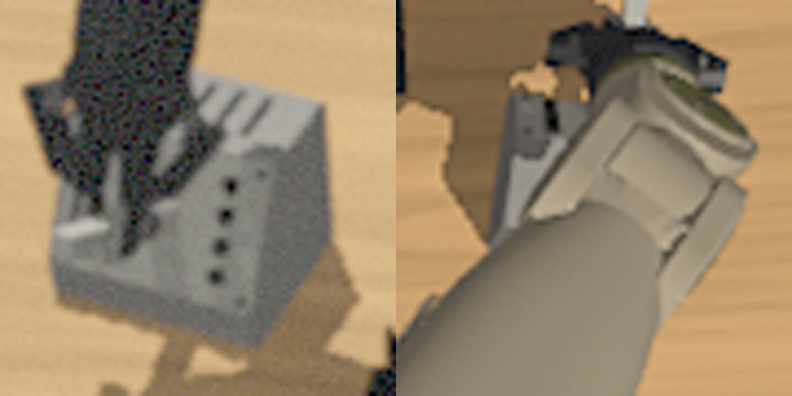

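Scene crop: collar against the tube mouth at about (155,215). It is seated, with ~12 N push held about 1 s. Drawing it out along the tube.

carry_out --moves '[{"tx":0.84,"ty":-0.2,"tz":0.5,"wx":0,"wy":0,"wz":0,"claw":1},{"tx":1.26,"ty":-0.3,"tz":0.75,"wx":0,"wy":0,"wz":0,"claw":1},{"tx":1.26,"ty":-0.3,"tz":0.75,"wx":0,"wy":0,"wz":0,"claw":1},{"tx":1.26,"ty":-0.3,"tz":0.75,"wx":0,"wy":0,"wz":0,"claw":1},{"tx":1.26,"ty":-0.3,"tz":0.75,"wx":0,"wy":0,"wz":0,"claw":1},{"tx":1.26,"ty":-0.3,"tz":0.75,"wx":0,"wy":0,"wz":0,"claw":1},{"tx":1.26,"ty":-0.3,"tz":0.75,"wx":0,"wy":0,"wz":0,"claw":1},{"tx":1.26,"ty":-0.3,"tz":0.75,"wx":0,"wy":0,"wz":0,"claw":1}]'

```text
clock: 12.38
tcp_pos: [0.6353, -0.2909, 0.1497]
orientation: [0.257, 0.113, 0.959, -0.03]
wrist_force: [-0.2, -0.1, -1.1]
finger_gap: 0.0153
grip_force: 59.2
```

carry_out --moves '[{"tx":0.84,"ty":-0.2,"tz":0.5,"wx":0,"wy":0,"wz":0,"claw":1},{"tx":0.42,"ty":-0.1,"tz":0.25,"wx":0,"wy":0,"wz":0,"claw":1},{"tx":0,"ty":0,"tz":0,"wx":0,"wy":0,"wz":0,"claw":1},{"tx":0,"ty":0,"tz":0,"wx":0,"wy":0,"wz":0,"claw":1}]'

```text
clock: 12.88
tcp_pos: [0.6464, -0.2934, 0.1562]
orientation: [0.257, 0.113, 0.959, -0.029]
wrist_force: [-0.6, 0.4, -0.9]
finger_gap: 0.0149
grip_force: 59.2
```

carry_out --moves '[{"tx":0,"ty":0,"tz":3,"wx":0.0301,"wy":0.1274,"wz":0,"claw":1},{"tx":0,"ty":0,"tz":3,"wx":0.0301,"wy":0.1274,"wz":0,"claw":1},{"tx":0,"ty":2,"tz":2,"wx":0.0301,"wy":0.1274,"wz":0,"claw":1},{"tx":0,"ty":4,"tz":0,"wx":0.0301,"wy":0.1274,"wz":0,"claw":1},{"tx":0,"ty":4,"tz":0,"wx":0,"wy":0,"wz":0,"claw":1},{"tx":0,"ty":4,"tz":0,"wx":0,"wy":0,"wz":0,"claw":1},{"tx":0,"ty":4,"tz":0,"wx":0,"wy":0,"wz":0,"claw":1},{"tx":0,"ty":4,"tz":0,"wx":0,"wy":0,"wz":0,"claw":1}]'

```text
clock: 13.88
tcp_pos: [0.6469, -0.0727, 0.2354]
orientation: [0.002, 0.117, 0.993, -0.0]
wrist_force: [1.2, 0.3, -1.8]
finger_gap: 0.0151
grip_force: 59.2
```

carry_out --moves '[{"tx":0,"ty":4,"tz":0,"wx":0,"wy":0,"wz":0,"claw":1},{"tx":0,"ty":4,"tz":0,"wx":0,"wy":0,"wz":0,"claw":1},{"tx":0,"ty":4,"tz":0,"wx":0,"wy":0,"wz":0,"claw":1},{"tx":0,"ty":4,"tz":0,"wx":0,"wy":0,"wz":0,"claw":1},{"tx":0,"ty":4,"tz":0,"wx":0,"wy":0,"wz":0,"claw":1},{"tx":0,"ty":4,"tz":0,"wx":0,"wy":0,"wz":0,"claw":1},{"tx":0,"ty":4,"tz":0,"wx":0,"wy":0,"wz":0,"claw":1},{"tx":0,"ty":3,"tz":0,"wx":0,"wy":0,"wz":0,"claw":1}]'

```text
clock: 14.88
tcp_pos: [0.6468, 0.2378, 0.2355]
orientation: [0.002, 0.116, 0.993, -0.0]
wrist_force: [0.7, -0.0, -1.5]
finger_gap: 0.0148
grip_force: 59.2
```

```bash
python3 look.py 5; python3 - <<'E'
from h import *
for n,c in load().items():
    W=cloud(c).reshape(-1,3)
    m=(np.abs(W[:,0]-.533)<.1)&(np.abs(W[:,1]-.279)<.1)&(W[:,2]>.042)&(W[:,2]<.065)
    r=cv2.minAreaRect((W[m][:,:2]*1000).astype(np.float32));print(n,m.sum(),r,W[m].mean(0).round(4))
E
```

```text
14.975 [0.6465 0.2394 0.2352] [ 1.1 -0.9 -1.4] 0.015174917460749579 59.13960635662079
[[-9.737e-01  2.280e-01  3.300e-03]
 [ 2.280e-01  9.737e-01  3.000e-04]
 [-3.100e-03  1.000e-03 -1.000e+00]]
nominal axis [ 0.9737 -0.228   0.0031] yaw -0.23 el 0.0031
grasp [0.6464 0.2394 0.2539] tip [0.5198 0.2691 0.2535]
scene crop origin 351 122
top crop origin 142 149
scene 1282 ((535.9121704101562, 280.8123779296875), (116.48350524902344, 111.87109375), 13.493006706237793) [0.5414 0.2808 0.0493]
top 1033 ((533.9678955078125, 283.9518737792969), (111.89542388916016, 110.54825592041016), 12.467207908630371) [0.5328 0.2832 0.0508]
```

carry_out --moves '[{"tx":1.5,"ty":1.3,"tz":-2,"wx":0,"wy":0,"wz":0,"claw":1},{"tx":0,"ty":0,"tz":-4,"wx":0,"wy":0,"wz":0,"claw":1},{"tx":0,"ty":0,"tz":-4,"wx":0,"wy":0,"wz":0,"claw":1},{"tx":0,"ty":0,"tz":-3,"wx":0,"wy":0,"wz":0,"claw":1},{"tx":0,"ty":0,"tz":-2.2,"wx":0,"wy":0,"wz":0,"claw":1},{"tx":0,"ty":0,"tz":0,"wx":0,"wy":0,"wz":0,"claw":1},{"tx":0,"ty":0,"tz":0,"wx":0,"wy":0,"wz":0,"claw":1},{"tx":0,"ty":0,"tz":0,"wx":0,"wy":0,"wz":0,"claw":1}]'

```text
clock: 15.98
tcp_pos: [0.6632, 0.2492, 0.0856]
orientation: [0.003, 0.117, 0.993, 0.0]
wrist_force: [-0.2, 0.3, -1.9]
finger_gap: 0.0144
grip_force: 59.2
```

```bash
python3 look.py 6
```

```text
16.075 [0.6629 0.2493 0.0853] [-0.1 -0.3 -0.9] 0.014887360775789785 59.15388464927673
[[-9.727e-01  2.318e-01  5.900e-03]
 [ 2.318e-01  9.728e-01 -2.000e-04]
 [-5.800e-03  1.200e-03 -1.000e+00]]
nominal axis [ 0.9727 -0.2318  0.0058] yaw -0.234 el 0.0058
grasp [0.6628 0.2493 0.104 ] tip [0.5363 0.2794 0.1032]
scene crop origin 346 171
top crop origin 147 155
```

View pics/look6.png

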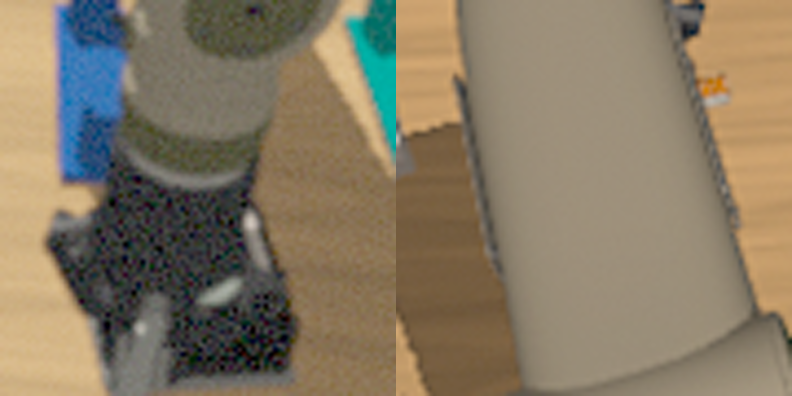

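The tip is hidden by the arm in both views, so I check the gauge's attitude from the visible handle end before handing in.

```bash
python3 - <<'E'
from h import *
a=np.array([.9727,-.2318,0]);y=np.array([.2318,.9727,0]);g=np.array([.6628,.2493,.104])
for n in("scene","top"):
  for t in "56":
    gg=g if t=="6" else np.array([.6464,.2394,.2539])
    W=cloud(pickle.load(open(n+t+".pkl","rb"))).reshape(-1,3);L=np.c_[(W-gg)@a,(W-gg)@y,W[:,2]-gg[2]]
    for lo,hi in((-.14,-.1),(-.1,-.06),(-.05,-.038),(.012,.025),(.025,.04),(.04,.056)):
        P=L[(L[:,0]>lo)&(L[:,0]<hi)&(np.abs(L[:,1])<.016)&(np.abs(L[:,2])<.02)]
        if len(P)>3:print(n,t,lo,len(P),np.median(P,0).round(4),"ztop",np.percentile(P[:,2],85).round(4),"y",P[:,1].min().round(4),P[:,1].max().round(4),"xmax",P[:,0].max().round(4))
E
```

```text
scene 5 -0.05 17 [-0.0404 -0.0113  0.0058] ztop 0.0083 y -0.015 -0.0022 xmax -0.038
scene 5 0.012 67 [0.0141 0.0006 0.0049] ztop 0.0101 y -0.0155 0.0116 xmax 0.0238
scene 5 0.025 36 [ 0.0332 -0.0013  0.0056] ztop 0.0073 y -0.0098 0.0063 xmax 0.0398
scene 5 0.04 68 [ 0.0516 -0.0018  0.003 ] ztop 0.0059 y -0.0097 0.0058 xmax 0.0552
scene 6 -0.05 4 [-0.0419 -0.0109 -0.003 ] ztop -0.0009 y -0.0118 -0.0093 xmax -0.0409
scene 6 0.012 41 [0.0156 0.0021 0.005 ] ztop 0.0083 y -0.0107 0.012 xmax 0.0232
scene 6 0.025 34 [ 0.032  -0.0001  0.0061] ztop 0.0077 y -0.0079 0.0071 xmax 0.0388
scene 6 0.04 58 [ 0.0513 -0.0001  0.0043] ztop 0.0062 y -0.0084 0.0073 xmax 0.0552
```

The handle is level and sits where expected (end +52–55 mm from the grasp, top face about +7 mm). Handing in.

```bash
python3 -c "
from workcell import env
print(env.hand_in())"
```

```text
the job is handed in; nothing more can be done
None
```

I seated the slim gauge in the guide tube with its collar against the mouth, held it about 1 s, drew it right out, and handed in with it held level about 5 cm above the reader window; the arm hid the tip from both cameras at the end, so the tip position comes from the arm's pose and the visible handle, and the hand-in returned no verdict.

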